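# Share out guard nuts for three fans

### The arm

A 6-joint arm with a two-finger parallel gripper is mounted at the origin on the work surface. World frame = base frame: x ahead of the robot, y to its left, z up, the work surface at z = 0. Lengths are in m, angles in rad, forces in N, time in s.
With the tool pointing down it reaches from about 0.375 to 0.9 m from the base axis. Payload 3.1 kg.
Tool frame: the origin (TCP) lies between the finger pads; the fingertips stand 17 mm ahead of it and the grasp point (between the pads) lies 2 mm behind it; z points along the fingers, y is the line along which they close (so a half turn about z gives the same grasp; the last joint's range is limited). The gripper opens to 85 mm and grips with 20 to 120 N. Pads are 22 mm wide; open, the fingers measure 114 mm over their backs; the gripper's body (76 mm by 85 mm) begins 54 mm behind the grasp point. The pads swing forward as they close: fully open they stand 13 mm farther back than shut.
Start: joints at [-1.419, 0.527, 1.433, -0, 1.181, -0.178], TCP at [0.203, -0.591, 0.248] pointing down, gripper open.
Joint ranges: [-3.08, 3.08], [-0.75, 2.2], [0.22, 2.44], [-1.43, 4.57], [0, 2.65], [-2.85, 2.85]. Speed limits (rad/s): [2.79, 2.79, 3.14, 3.14, 3.14, 3.14].

### API

Orientations are given as a unit quaternion [x, y, z, w].
In Python, from station import sense, vision, order gives the robot as it stands.
- The arm moves only by the shell command python3 -m crank 'ROWS' [OPENING] [FORCE]. ROWS is JSON, a list of rows, each an object with "dp": the shift along the world's x, y, z in units of 30 mm (1.0 is 30 mm), a list of three; "angular": the turn, a rotation vector about the world's x, y, z in degrees, a list of three. In form: [{"dp": [dx, dy, dz], "angular": [ax, ay, az]}, ...]. A call has 1 to 20 rows; each row shifts and turns the commanded pose from where the row before left it; what a row does not reach is not made up. A row lasts 1/10 s, in which the tool goes at most 50 mm and 8.59 degrees, less where a joint would pass 70% of its speed; a pose out of reach is approached as far as the arm can. A call is refused whole if a number of a shift passes 1 or a number of a turn 8.59, either way. A call with a gripper value outside its range is refused whole. OPENING is the closure, from 0 (fully open) to 1 (shut), set as the call begins (- or left out, the last holds). The fingers move at their own pace and stop on an object; FORCE is the grip in N (left out, the last holds). Time passes only in rows, so rows that do not move let the fingers close. It gives the time, the measured TCP pose, the force, the opening and the grip force at its end, in the units of the state.
- sense(): the state, without advancing time (a new reading comes with each control period).
- vision.snapshot(name): name is "side" or "top" or "wrist"; returns a dict with "image" (384x512x3 uint8, blue, green, red), "range_z" (384x512 float32, m along the optical axis (not along the pixel's ray), 0 where there is no reading), "mtx" (3x3 intrinsics, pixels), "dist" ([k1, k2, p1, p2, k3] as OpenCV has them; the pictures are not rectified), "pose" (4x4, takes a point from camera to world coordinates); the wrist camera has in their place "mount" (4x4, takes a point from camera to tool coordinates, whose origin is the TCP and whose axes are the flange's). Camera axes: x right, y down, z forward; pixel columns grow to the right and rows downward; lengths in m; the calibration is good to about 2 mm. A picture is of the moment at which its call begins: read the wrist's pose just before it.
- order.sign_off(): hands the job in; it is judged then, once.
The state is a dict: "t": time; "q": joint angles; "qd": joint speeds; "tau": joint torques, N m; "tcp_pos": TCP position; "tool_rot": TCP orientation; "force": force on the tool from outside, world axes, zero at the start; "ft_torque": the same for the moment, N m; "finger_gap": opening from 0.0 (shut) to 1.0 (fully open); "gripper_force": force on a finger pad.
Only numpy, scipy, OpenCV 4.12 (cv2) and the standard library are available. Lean on these libraries where they do the work, as an engineer would, in place of code of your own. Each camera call takes 0.05 s, during which the arm holds its last target. There are 200 camera calls.

### The job

First take the red screwdriver out of its sloping rest, where it leans over the blue tray, and stand it in the white tool cup. Then pick up the clear shaker and shake all nine brass nuts out of it over the tray, spread so that each of the three compartments gets at least two, and put the empty shaker back in its wooden stand, lying as it did. Leave the oil bottle, the bulb box and the jar where they are.

Things in the scene. Friction and masses are not known exactly. Their poses are not given: they have to be found in the camera images.
- tray: blue open steel tray, 130 x 295 x 45 mm outside, fixed; 5 mm walls, floor and dividers, three compartments side by side along its y, all walls and dividers 45 mm high; origin under its centre, x across, y along
- bay0 (a point): centre of the floor of tray compartment 0 (-y end), inside 120 x 91 mm; axes as the tray's
- bay1 (a point): centre of the floor of tray compartment 1 (middle), inside 120 x 91 mm; axes as the tray's
- bay2 (a point): centre of the floor of tray compartment 2 (+y end), inside 120 x 91 mm; axes as the tray's
- rest: dark steel sloping rest just beyond the tray, fixed: a 40 mm wide channel (30 mm inside, side walls 22 mm high) 125 mm long, rising at 45 degrees towards its own -x (roughly towards the robot) to 105 mm high (about 115 mm with its side walls); its upper end lies 38 mm towards -x of the origin, its foot 50 mm towards +x; origin on the table, z up
- driver: screwdriver, 178 mm long: steel shaft 10 mm thick and 80 mm long, then a red handle 26 to 29 mm thick; origin at the blade tip, z along it towards the handle's butt; it starts lying in the rest's channel, tip down against the foot, its handle's last 50 mm (128 to 178 mm from the tip) standing out of the channel's upper end; 90 g
- cup: white tool cup, fixed, 60 mm outside and 52 mm inside at the rim, 100 mm high; origin under its centre
- cup_in (a point): centre of the cup's inner floor
- stand: wooden stand, fixed, base 130 x 76 mm: a ramp 38 mm wide rising at 25 degrees towards its own -x (roughly towards the robot), with a 16 mm stop at its low end and two cheeks (14 mm above the ramp) 62 mm apart beside the lowest 30 mm; the rest of the ramp has no sides, so fingers can pass beside the shaker's middle; origin on the table, z up
- stand_seat (a point): where the shaker's centre is when it lies home in the stand, against the stop; axes as the stand's (not sloped)
- shaker: nut shaker: flat clear plastic box with orange ends, 120 mm long (x), 52 mm wide (y), 24 mm high (z), 4 mm walls, 160 g empty, 320 g full; origin at its centre. Its -x end is the open mouth, 44 mm wide and 16 mm high, nuts in one layer, two abreast. It starts in the stand, mouth raised 25 degrees. Nuts slide when tipped down 25 to 40 degrees
- shaker_mouth (a point): centre of the open mouth, 60 mm from the shaker's centre towards -x
- nut0: brass hex nut, 17 mm across flats, 20 mm across corners, 12 mm thick, 18 g, like the other eight; origin at the centre of one flat face, z along its hole
- nut1: brass hex nut, 17 mm across flats, 20 mm across corners, 12 mm thick, 18 g, like the other eight; origin at the centre of one flat face, z along its hole
- nut2: brass hex nut, 17 mm across flats, 20 mm across corners, 12 mm thick, 18 g, like the other eight; origin at the centre of one flat face, z along its hole
- nut3: brass hex nut, 17 mm across flats, 20 mm across corners, 12 mm thick, 18 g, like the other eight; origin at the centre of one flat face, z along its hole
- nut4: brass hex nut, 17 mm across flats, 20 mm across corners, 12 mm thick, 18 g, like the other eight; origin at the centre of one flat face, z along its hole
- nut5: brass hex nut, 17 mm across flats, 20 mm across corners, 12 mm thick, 18 g, like the other eight; origin at the centre of one flat face, z along its hole
- nut6: brass hex nut, 17 mm across flats, 20 mm across corners, 12 mm thick, 18 g, like the other eight; origin at the centre of one flat face, z along its hole
- nut7: brass hex nut, 17 mm across flats, 20 mm across corners, 12 mm thick, 18 g, like the other eight; origin at the centre of one flat face, z along its hole
- nut8: brass hex nut, 17 mm across flats, 20 mm across corners, 12 mm thick, 18 g, like the other eight; origin at the centre of one flat face, z along its hole
- oil: bystander: yellow oil bottle, 52 mm thick, 140 mm high, loose; origin under its centre
- bulbbox: bystander: white paper bulb box, 65 x 65 x 110 mm high, loose; origin under its centre
- jar: bystander: glass jar with black cap, 64 mm thick, 70 mm high, loose; origin under its centre
There are look-alikes about, which are no part of the job. What is shaped like the driver but green is not meant.

How it is judged:
By the outcome, as a careful person would: the job done as asked, in the order asked, and still so for the second after the job is handed in, with the robot touching nothing.
It also fails if it takes over 64 s, if anything falls off the work surface, if the arm or the gripper's body presses on something with over 40 N, if the wrist force passes 120 N, or if a joint passes its speed limit or range.

## Working session

There is one attempt and no reset: what is moved stays moved. The work goes in short steps, Python scripts to look and compute and a shell command to move; the robot and the scene stay as the last step left them, time stands still between calls to the robot, and variables do not carry over. Pictures are saved under pics/ and viewed, at most 10 in all, crops included, and the job is handed in when it is done.

```bash
ls; mkdir -p pics; cat > h.py <<'E'
import numpy as np, cv2
from station import sense, vision, order
from scipy.spatial.transform import Rotation as R
def snap(name):
    s=sense(); d=vision.snapshot(name)
    if 'pose' in d: T=np.array(d['pose'])
    else:
        M=np.eye(4); M[:3,:3]=R.from_quat(s['tool_rot']).as_matrix(); M[:3,3]=s['tcp_pos']; T=M@np.array(d['mount'])
    return d,T
def cloud(d,T):
    h,w=d['range_z'].shape; u,v=np.meshgrid(np.arange(w),np.arange(h))
    p=np.stack([u,v],-1).reshape(-1,1,2).astype(np.float64)
    n=cv2.undistortPoints(p,np.array(d['mtx']),np.array(d['dist'])).reshape(h,w,2)
    z=d['range_z'].astype(float)
    P=np.concatenate([n*z[...,None],z[...,None]],-1)@T[:3,:3].T+T[:3,3]
    P[z<=0]=np.nan
    return P
E
python3 - <<'E'
from h import *
out=[]
for n in('top','side'):
    d,T=snap(n); np.savez(n,P=cloud(d,T),im=d['image']); cv2.imwrite(f'pics/{n}0.png',d['image']); print(n,T.round(3).tolist())
print(sense())
E
```

```text
pics
top [[0.017, -0.988, 0.152, 0.463], [-1.0, -0.021, -0.021, 0.086], [0.023, -0.151, -0.988, 1.107], [0.0, 0.0, 0.0, 1.0]]
side [[0.981, -0.132, 0.14, 0.485], [-0.191, -0.58, 0.792, -0.746], [-0.024, -0.804, -0.594, 0.702], [0.0, 0.0, 0.0, 1.0]]
{'t': 0.1, 'q': array([-1.41851610e+00,  5.28369275e-01,  1.43377593e+00, -6.30906928e-06,
        1.18143719e+00, -1.78509082e-01]), 'qd': array([ 9.11647682e-04, -3.10806560e-04, -2.11595705e-03, -1.13398498e-06,
       -1.39509298e-03,  1.39151903e-03]), 'tau': array([-1.62967635e-04, -4.43306530e+01, -1.78586859e+01, -1.31200932e-04,
        3.88745946e-03, -1.28420103e-05]), 'tcp_pos': array([ 0.20291869, -0.59048525,  0.24743331]), 'tool_rot': array([ 9.86352770e-01,  1.64642714e-01,  1.01298069e-05, -9.94823533e-04]), 'force': array([ 0.64469678, -0.1481347 ,  0.8230421 ]), 'ft_torque': array([-0.0087398 , -0.05264689,  0.03478988]), 'gripper_force': 0.0, 'finger_gap': 1.001820521041457}
```

View pics/top0.png

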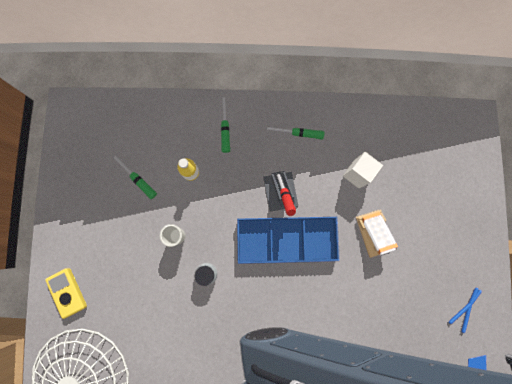

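View pics/side0.png

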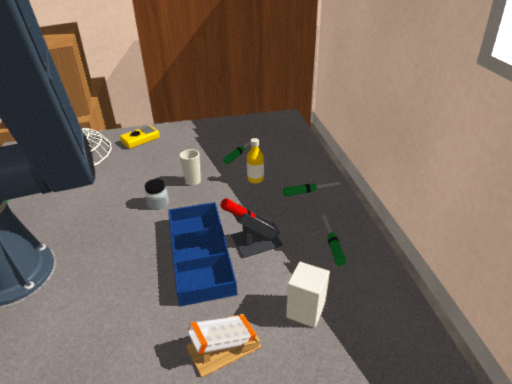

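Top view: tray spans about (237–338, 217–264), red handle (275→293, 175→213), cup (171,236), shaker (379,233), box (363,171), oil (188,168), jar (205,275). Side view agrees: the handle runs from butt (223,204) down to the right.

```bash
python3 - <<'E'
from h import *
for n in('top','side'):
    z=np.load(n+'.npz'); P=z['P']; im=z['im'].astype(int); b,g,r=im[...,0],im[...,1],im[...,2]
    hsv=cv2.cvtColor(z['im'],cv2.COLOR_BGR2HSV).astype(int); H,S,V=hsv[...,0],hsv[...,1],hsv[...,2]
    ok=np.isfinite(P[...,2])
    def st(name,m):
        p=P[m&ok]; 
        if len(p)<5: print(n,name,len(p));return
        c=p.mean(0); u,s,vt=np.linalg.svd(p-c,full_matrices=False)
        print(n,name,len(p),'mean',c.round(3),'min',np.percentile(p,2,0).round(3),'max',np.percentile(p,98,0).round(3),'ax',vt[0].round(3),vt[2].round(3))
    box=lambda a:(np.arange(384)[:,None]>=a[1])&(np.arange(384)[:,None]<=a[3])&(np.arange(512)[None]>=a[0])&(np.arange(512)[None]<=a[2])
    B=dict(top=dict(red=(265,170,305,220),sh=(350,205,405,260),cup=(158,220,188,252),tray=(230,210,345,270),oil=(175,150,205,185),bulb=(335,145,388,190),jar=(190,260,220,292)),
      side=dict(red=(215,190,260,225),sh=(180,310,265,375),cup=(178,145,206,190),tray=(160,200,240,310),oil=(243,135,270,187),bulb=(285,260,332,328),jar=(140,175,172,212)))[n]
    red=((H<6)|(H>174))&(S>180)&(V>90)&box(B['red']); st('red',red)
    sb=box(B['sh'])
    st('shaker_white',sb&(S<60)&(V>190)&(P[...,2]>0.03)); st('orange',sb&(H>5)&(H<14)&(S>200)&(V>180)); st('sh_all',sb&(P[...,2]>0.008))
    st('cup rim',box(B['cup'])&(P[...,2]>0.092)&(P[...,2]<.108)); 
    st('tray rim',box(B['tray'])&(H>100)&(H<125)&(S>120)&(abs(P[...,2]-.045)<.006))
    for k in('oil','bulb','jar'): st(k,box(B[k])&(P[...,2]>0.02))
    m=(np.abs(P[...,0]-.63)<.15)&(np.abs(P[...,1]-.02)<.12)&(V<70)&(P[...,2]>.03); st('rest',m)
    if n=='top':
        m=(box(B['tray'])&(H>100)&(H<125)&(S>120)&(abs(P[...,2]-.045)<.006)); print(cv2.minAreaRect(P[m][:,:2].astype(np.float32)*1000))
        m=sb&((S<60)&(V>170)|(H>3)&(H<14)&(S>200)&(V>180))&(P[...,2]>.03); print('sh rect',cv2.minAreaRect(P[m][:,:2].astype(np.float32)*1000))
    I=cv2.resize(z['im'][B['sh'][1]:B['sh'][3],B['sh'][0]:B['sh'][2]],None,fx=6,fy=6,interpolation=3); J=cv2.resize(z['im'][160:225,255:320] if n=='top' else z['im'][190:260,215:290],None,fx=5,fy=5,interpolation=3)
    h=max(I.shape[0],J.shape[0]); row=np.zeros((h,I.shape[1]+J.shape[1],3),np.uint8); row[:I.shape[0],:I.shape[1]]=I; row[:J.shape[0],I.shape[1]:]=J
    cv2.imwrite(f'pics/{n}1.png',cv2.resize(row,None,fx=.9,fy=.9)); print(row.shape)
E
```

```text
top red 183 mean [ 0.571 -0.021  0.131] min [ 0.539 -0.036  0.092] max [ 0.613 -0.008  0.156] ax [-0.729 -0.131  0.672] [-0.663 -0.11  -0.741]
top shaker_white 647 mean [ 0.495 -0.298  0.058] min [ 0.443 -0.333  0.037] max [ 0.542 -0.266  0.079] ax [-0.878 -0.291  0.38 ] [-0.341 -0.178 -0.923]
top orange 0
top sh_all 996 mean [ 0.498 -0.295  0.051] min [ 0.44  -0.335  0.009] max [ 0.556 -0.252  0.083] ax [-0.854 -0.317  0.413] [0.209 0.517 0.83 ]
top cup rim 115 mean [0.478 0.3   0.097] min [0.448 0.27  0.093] max [0.506 0.326 0.102] ax [-0.992  0.124 -0.005] [ 0.003 -0.017 -1.   ]
top tray rim 361 mean [ 0.477 -0.031  0.043] min [ 0.406 -0.177  0.039] max [0.54  0.113 0.047] ax [ 0.057 -0.998 -0.003] [ 0.001  0.004 -1.   ]
top oil 344 mean [0.666 0.26  0.093] min [0.648 0.24  0.025] max [0.693 0.286 0.141] ax [-0.178 -0.136 -0.975] [-0.77  -0.597  0.224]
top bulb 763 mean [ 0.674 -0.244  0.094] min [ 0.637 -0.285  0.026] max [ 0.717 -0.209  0.112] ax [-0.376  0.414 -0.829] [ 0.304 -0.791 -0.532]
top jar 385 mean [0.371 0.202 0.063] min [0.344 0.176 0.028] max [0.396 0.23  0.072] ax 
[... 1154 characters left out ...]
818 mean [ 0.474 -0.061  0.044] min [ 0.406 -0.183  0.039] max [0.539 0.112 0.048] ax [-0.02   1.    -0.002] [-0.001 -0.002 -1.   ]
side oil 541 mean [0.67  0.249 0.078] min [0.648 0.236 0.023] max [0.696 0.269 0.142] ax [-0.03  -0.113 -0.993] [-0.962 -0.267  0.06 ]
side bulb 1873 mean [ 0.672 -0.268  0.086] min [ 0.637 -0.297  0.024] max [ 0.717 -0.223  0.113] ax [0.213 0.368 0.905] [-0.145 -0.904  0.402]
side jar 502 mean [0.371 0.185 0.053] min [0.341 0.106 0.021] max [0.407 0.224 0.074] ax [ 0.355 -0.816 -0.456] [ 0.366  0.57  -0.736]
side rest 681 mean [ 0.599 -0.024  0.062] min [ 0.509 -0.082  0.03 ] max [0.668 0.074 0.111] ax [ 0.955 -0.281  0.099] [-0.104 -0.625 -0.773]
(390, 885, 3)
```

View pics/top1.png

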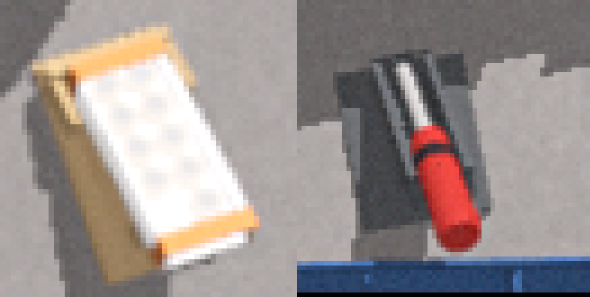

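```bash
python3 -m crank '[{"dp":[0.54,0.93,0],"angular":[0,0,-0.8]},{"dp":[0.54,0.93,0],"angular":[0,0,-0.8]},{"dp":[0.54,0.93,0],"angular":[0,0,-0.8]},{"dp":[0.54,0.93,0],"angular":[0,0,-0.8]},{"dp":[0.54,0.93,0],"angular":[0,0,-0.8]},{"dp":[0.54,0.93,0],"angular":[0,0,-0.8]},{"dp":[0.54,0.93,0],"angular":[0,0,-0.8]},{"dp":[0.54,0.93,0],"angular":[0,0,-0.8]},{"dp":[0.54,0.93,0],"angular":[0,0,-0.8]},{"dp":[0.54,0.93,0],"angular":[0,0,-0.8]},{"dp":[0.54,0.93,0],"angular":[0.29,-1.47,0]},{"dp":[0.54,0.93,0],"angular":[0.29,-1.47,0]},{"dp":[0.54,0.93,0],"angular":[0.29,-1.47,0]},{"dp":[0.54,0.93,0],"angular":[0.29,-1.47,0]},{"dp":[0.54,0.93,0],"angular":[0.29,-1.47,0]},{"dp":[0.54,0.93,0],"angular":[0.29,-1.47,0]},{"dp":[0.54,0.93,0],"angular":[0.29,-1.47,0]},{"dp":[0.54,0.93,-0.1],"angular":[0.29,-1.47,0]},{"dp":[0.54,0.93,-0.2],"angular":[0.29,-1.47,0]},{"dp":[0.54,0.93,-0.2],"angular":[0.29,-1.47,0]}]' 0.4 60
python3 - <<'E'
from h import *
d,T=snap('wrist'); s=sense(); M=R.from_quat(s['tool_rot']).as_matrix(); print(s['q'].round(3),s['tcp_pos'].round(4),M.round(3).tolist(),s['finger_gap'])
cv2.imwrite('pics/w1.png',d['image']); P=cloud(d,T); np.savez('w1',P=P,im=d['image'])
hsv=cv2.cvtColor(d['image'],cv2.COLOR_BGR2HSV).astype(int);H,S,V=hsv[...,0],hsv[...,1],hsv[...,2]
m=((H<6)|(H>174))&(S>170)&(V>70)&np.isfinite(P[...,2]); p=P[m]; c=p.mean(0); print(len(p),c.round(4),np.percentile(p,[1,99],0).round(4).tolist(),np.linalg.svd(p-c,full_matrices=False)[2][0].round(3))
E
```

```text
t: 2.1
tcp_pos: [0.5274, -0.0318, 0.2331]
tool_rot: [0.987, 0.095, 0.13, -0.013]
force: [0.3, -0.1, -0.5]
finger_gap: 0.603
gripper_force: 0.0
[-0.34   0.345  1.865  0.207  0.717  0.897] [ 0.5275 -0.0285  0.232 ] [[0.948, 0.192, 0.253], [0.184, -0.981, 0.054], [0.259, -0.005, -0.966]] 0.600175384342727
2720 [ 0.569  -0.0228  0.1334] [[0.5369, -0.0379, 0.087], [0.6149, -0.0067, 0.1567]] [-0.717 -0.138  0.684]
```

View pics/w1.png

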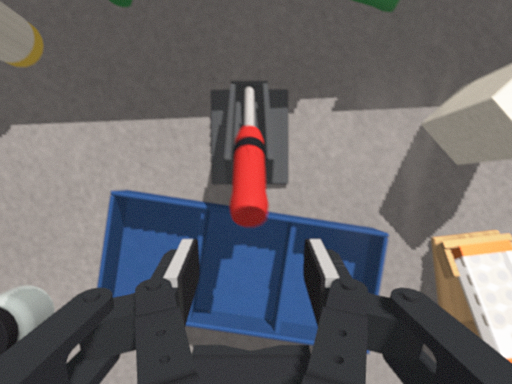

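Wrist view: red handle butt at (249,215), midway between pads (185 and 320) – lined up. Descend along the tool and grip.

```bash
python3 -m crank '[{"dp":[0.18,0.02,-0.64],"angular":[0,0,0]},{"dp":[0.18,0.02,-0.64],"angular":[0,0,0]},{"dp":[0.18,0.02,-0.64],"angular":[0,0,0]},{"dp":[0.18,0.02,-0.64],"angular":[0,0,0]},{"dp":[0.18,0.02,-0.64],"angular":[0,0,0]},{"dp":[0,0,0],"angular":[0,0,0]},{"dp":[0,0,0],"angular":[0,0,0]}]' 0.4 60
python3 -m crank '[{"dp":[0,0,0],"angular":[0,0,0]},{"dp":[0,0,0],"angular":[0,0,0]},{"dp":[0,0,0],"angular":[0,0,0]},{"dp":[0,0,0],"angular":[0,0,0]},{"dp":[0,0,0],"angular":[0,0,0]},{"dp":[0,0,0],"angular":[0,0,0]}]' 1 70
```

```text
t: 2.85
tcp_pos: [0.5536, -0.0301, 0.137]
tool_rot: [0.987, 0.095, 0.129, -0.013]
force: [-0.5, 0.5, 0.4]
finger_gap: 0.599
gripper_force: 0.0
t: 3.45
tcp_pos: [0.554, -0.0299, 0.1384]
tool_rot: [0.987, 0.095, 0.13, -0.013]
force: [-2.6, 1.5, 7.1]
finger_gap: 0.311
gripper_force: 68.9
```

```bash
python3 -m crank '[{"dp":[-0.1,0,0.4],"angular":[0,0,0]},{"dp":[-0.1,0,0.8],"angular":[0,0,0]},{"dp":[-0.1,0,1],"angular":[0,0,0]},{"dp":[-0.1,0,1],"angular":[0,0,0]},{"dp":[-0.1,0,1],"angular":[0,0,0]},{"dp":[0,0,0.9],"angular":[0,0,0]}]'
python3 -m crank '[{"dp":[-0.1,0.55,0],"angular":[-0.43,2.2,0]},{"dp":[-0.1,0.55,0],"angular":[-0.43,2.2,0]},{"dp":[-0.1,0.55,0],"angular":[-0.43,2.2,0]},{"dp":[-0.1,0.55,0],"angular":[-0.43,2.2,0]},{"dp":[-0.1,0.55,0],"angular":[-0.43,2.2,0]},{"dp":[-0.1,0.55,0],"angular":[-0.43,2.2,0]},{"dp":[-0.1,0.55,0],"angular":[-0.43,2.2,0]},{"dp":[-0.1,0.55,0],"angular":[-0.43,2.2,0]},{"dp":[-0.1,0.55,0],"angular":[-0.43,2.2,0]},{"dp":[-0.1,0.55,0],"angular":[-0.43,2.2,0]},{"dp":[-0.1,0.55,0],"angular":[-0.43,2.2,0]},{"dp":[-0.1,0.55,0],"angular":[-0.43,2.2,0]},{"dp":[-0.1,0.55,0],"angular":[-0.43,2.2,0]},{"dp":[-0.1,0.55,0],"angular":[-0.43,2.2,0]},{"dp":[-0.1,0.55,0],"angular":[-0.43,2.2,0]},{"dp":[-0.1,0.55,0],"angular":[-0.43,2.2,0]},{"dp":[-0.1,0.55,0],"angular":[-0.43,2.2,0]},{"dp":[-0.1,0.55,0],"angular":[-0.43,2.2,0]},{"dp":[-0.1,0.55,0],"angular":[-0.43,2.2,0]},{"dp":[-0.1,0.55,0],"angular":[-0.43,2.2,0]}]'
python3 - <<'E'
from h import *
V=[]
for n in('top','side'):
    d,T=snap(n); s=sense(); P=cloud(d,T); im=d['image']
    hsv=cv2.cvtColor(im,cv2.COLOR_BGR2HSV).astype(int);H,S,W=hsv[...,0],hsv[...,1],hsv[...,2]
    near=np.linalg.norm(P[...,:2]-s['tcp_pos'][:2],axis=-1)<.09
    m=((H<6)|(H>174))&(S>170)&(W>60)&near&(P[...,2]>.1)
    p=P[m]; print(n,s['tcp_pos'].round(4),len(p), p.mean(0).round(4) if len(p) else '',np.linalg.svd(p-p.mean(0),full_matrices=False)[2][0].round(3) if len(p)>5 else '')
    c=im[190:280,120:220] if n=='top' else im[60:200,140:260]; V.append(cv2.resize(c,(400,int(400*c.shape[0]/c.shape[1])),interpolation=3))
h=max(v.shape[0] for v in V); cv2.imwrite('pics/cup1.png',np.hstack([np.pad(v,((0,h-v.shape[0]),(0,0),(0,0))) for v in V]))
E
```

```text
t: 4.05
tcp_pos: [0.5381, -0.0302, 0.2923]
tool_rot: [0.987, 0.094, 0.13, -0.012]
force: [1.4, -0.7, 0.2]
finger_gap: 0.306
gripper_force: 68.9
t: 6.05
tcp_pos: [0.479, 0.3002, 0.2908]
tool_rot: [0.962, 0.092, -0.256, 0.025]
force: [-0.3, 0.0, -1.0]
finger_gap: 0.307
gripper_force: 68.8
top [0.4788 0.3028 0.2898] 51 [0.4747 0.2938 0.3033] [-0.093 -0.679 -0.728]
side [0.479  0.3012 0.2897] 174 [0.4773 0.2938 0.2552] [ 0.072 -0.025 -0.997]
```

View pics/cup1.png

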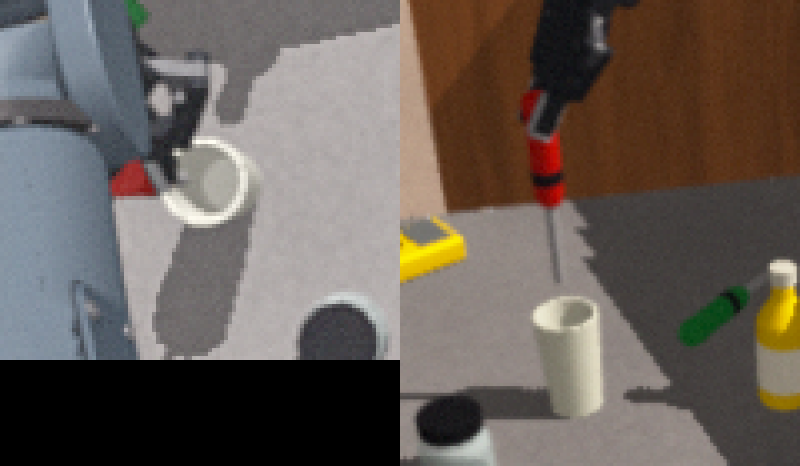

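Side crop: driver hangs nearly vertical above the cup mouth, tip (558,280) vs rim centre (567,310), leaning slightly. Straighten and lower.

```bash
python3 -m crank '[{"dp":[-0.06,-0.06,0],"angular":[-0.3,1.3,0]},{"dp":[-0.06,-0.06,0],"angular":[-0.3,1.3,0]},{"dp":[0,0,0],"angular":[-0.3,1.3,0]},{"dp":[0,0,-0.5],"angular":[0,0,0]},{"dp":[0,0,-0.7],"angular":[0,0,0]},{"dp":[0,0,-0.7],"angular":[0,0,0]},{"dp":[0,0,-0.7],"angular":[0,0,0]},{"dp":[0,0,-0.6],"angular":[0,0,0]},{"dp":[0,0,-0.4],"angular":[0,0,0]},{"dp":[0,0,-0.2],"angular":[0,0,0]},{"dp":[0,0,0],"angular":[0,0,0]}]'
python3 - <<'E'
from h import *
d,T=snap('side');print(sense()['force'].round(1),sense()['tcp_pos']); cv2.imwrite('pics/cup2.png',cv2.resize(d['image'][60:210,130:280],None,fx=3,fy=3,interpolation=3))
E
```

```text
t: 7.25
tcp_pos: [0.4752, 0.296, 0.1755]
tool_rot: [0.952, 0.091, -0.29, 0.029]
force: [-0.7, 0.4, -0.7]
finger_gap: 0.306
gripper_force: 68.9
[ 0.1  0.2 -0.9] [0.47550062 0.29626727 0.17626886]
```

View pics/cup2.png

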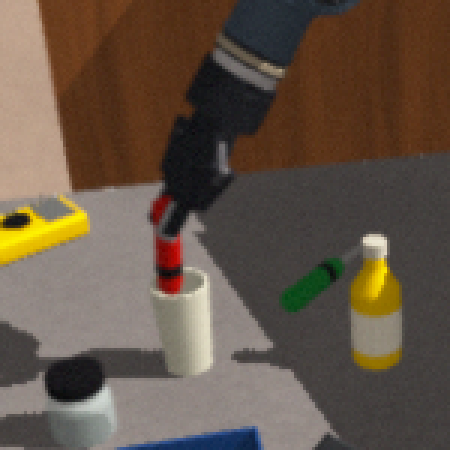

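The driver is inside the cup, about 15 mm from the floor. Lower the rest, then release.

```bash
python3 -m crank '[{"dp":[0,0,-0.15],"angular":[0,0,0]},{"dp":[0,0,-0.15],"angular":[0,0,0]},{"dp":[0,0,-0.1],"angular":[0,0,0]},{"dp":[0,0,0],"angular":[0,0,0]}]'
```

```text
t: 7.7
tcp_pos: [0.4758, 0.2965, 0.1668]
tool_rot: [0.952, 0.091, -0.29, 0.029]
force: [-0.0, -0.1, 7.1]
finger_gap: 0.304
gripper_force: 69.7
```

```bash
python3 -m crank '[{"dp":[0,0,0],"angular":[0,0,0]},{"dp":[0,0,0],"angular":[0,0,0]},{"dp":[0,0,0],"angular":[0,0,0]},{"dp":[0.25,0.05,0.4],"angular":[0,0,0]},{"dp":[0.5,0.1,0.8],"angular":[0,0,0]},{"dp":[0.5,0.1,0.8],"angular":[0,0,0]},{"dp":[0.5,0.1,0.8],"angular":[0,0,0]},{"dp":[0.25,0.05,0.5],"angular":[0,0,0]}]' 0.1 70
python3 - <<'E'
from h import *
d,T=snap('side');cv2.imwrite('pics/cup3.png',cv2.resize(d['image'][60:210,130:280],None,fx=3,fy=3,interpolation=3))
P=cloud(d,T);hsv=cv2.cvtColor(d['image'],cv2.COLOR_BGR2HSV).astype(int);H,S,W=hsv[...,0],hsv[...,1],hsv[...,2]
m=((H<6)|(H>174))&(S>170)&(W>60)&(np.linalg.norm(P[...,:2]-[.478,.298],axis=-1)<.09); p=P[m]; print(len(p),p.min(0),p.max(0))
E
python3 -m crank '[{"dp":[0.03,-0.99,-0.05],"angular":[0.14,-0.43,0.38]},{"dp":[0.03,-0.99,-0.05],"angular":[0.14,-0.43,0.38]},{"dp":[0.03,-0.99,-0.05],"angular":[0.14,-0.43,0.38]},{"dp":[0.03,-0.99,-0.05],"angular":[0.14,-0.43,0.38]},{"dp":[0.03,-0.99,-0.05],"angular":[0.14,-0.43,0.38]},{"dp":[0.03,-0.99,-0.05],"angular":[0.14,-0.43,0.38]},{"dp":[0.03,-0.99,-0.05],"angular":[0.14,-0.43,0.38]},{"dp":[0.03,-0.99,-0.05],"angular":[0.14,-0.43,0.38]},{"dp":[0.03,-0.99,-0.05],"angular":[0.14,-0.43,0.38]},{"dp":[0.03,-0.99,-0.05],"angular":[0.14,-0.43,0.38]},{"dp":[0.03,-0.99,-0.05],"angular":[0.14,-0.43,0.38]},{"dp":[0.03,-0.99,-0.05],"angular":[0.14,-0.43,0.38]},{"dp":[0.03,-0.99,-0.05],"angular":[0.14,-0.43,0.38]},{"dp":[0.03,-0.99,-0.05],"angular":[0.14,-0.43,0.38]},{"dp":[0.03,-0.99,-0.05],"angular":[0.14,-0.43,0.38]},{"dp":[0.03,-0.99,-0.05],"angular":[0.14,-0.43,0.38]},{"dp":[0.03,-0.99,-0.05],"angular":[0.14,-0.43,0.38]},{"dp":[0.03,-0.99,-0.05],"angular":[0.14,-0.43,0.38]},{"dp":[0.03,-0.99,-0.05],"angular":[0.14,-0.43,0.38]},{"dp":[0.03,-0.99,-0.05],"angular":[0.14,-0.43,0.38]}]' 0.1
python3 - <<'E'
from h import *
d,T=snap('wrist'); s=sense(); M=R.from_quat(s['tool_rot']).as_matrix(); print(s['q'].round(3),s['tcp_pos'].round(4),M.round(3).tolist(),s['finger_gap'])
P=cloud(d,T); im=d['image']; hsv=cv2.cvtColor(im,cv2.COLOR_BGR2HSV).astype(int);H,S,V=hsv[...,0],hsv[...,1],hsv[...,2]
m=(np.linalg.norm(P[...,:2]-[.491,-.305],axis=-1)<.09)&(P[...,2]<.1)&(P[...,2]>.015)&(((S<50)&(V>150))|((H>3)&(H<13)&(S>170)&(V>170)))
n=np.array([.40,.134,.906]); C=np.array([.491,-.305,.048]); hh=(P-C)@n
mm=m&(abs(hh-.012)<.006); p=P[mm]; c=p.mean(0); print(len(p),c.round(4),np.linalg.svd(p-c,full_matrices=False)[2].round(3).tolist())
vt=np.linalg.svd(p-c,full_matrices=False)[2]
q=(p-c)@vt.T; print(np.percentile(q,[.5,99.5],0).round(4).tolist(), 'flat centre',(c+(np.percentile(q,[.5,99.5],0).mean(0))@vt).round(4))
print(cv2.minAreaRect(((p-c)@vt.T)[:,:2].astype(np.float32)*1000))
o=im.copy(); o[mm]=(0.5*o[mm]+[0,127,0]); cv2.imwrite('pics/w2.png',o)
E
```

```text
t: 8.5
tcp_pos: [0.5369, 0.3086, 0.2648]
tool_rot: [0.953, 0.091, -0.288, 0.029]
force: [0.2, 0.2, 0.3]
finger_gap: 0.903
gripper_force: 0.0
193 [0.47925193 0.27112074 0.09615255] [0.52066573 0.2985043  0.18265642]
t: 10.55
tcp_pos: [0.5527, -0.2863, 0.2322]
tool_rot: [0.964, 0.159, -0.213, 0.031]
force: [0.2, -0.2, -0.1]
finger_gap: 0.902
gripper_force: 0.0
[-0.523  0.69   1.231 -0.319  1.523  0.789] [ 0.5525 -0.2918  0.2322] [[0.86, 0.317, -0.4], [0.288, -0.948, -0.131], [-0.421, -0.003, -0.907]] 0.8983761682106757
6228 [ 0.5024 -0.2998  0.0575] [[-0.861, -0.287, 0.421], [-0.315, 0.949, 0.003], [0.4, 0.13, 0.907]]
[[-0.0555, -0.0251, -0.0018], [0.0619, 0.0252, 0.0019]] flat centre [ 0.4997 -0.3007  0.0589]
((3.3772239685058594, 0.10344696044921875), (119.05420684814453, 51.40092468261719), 0.4552903175354004)
```

View pics/w2.png

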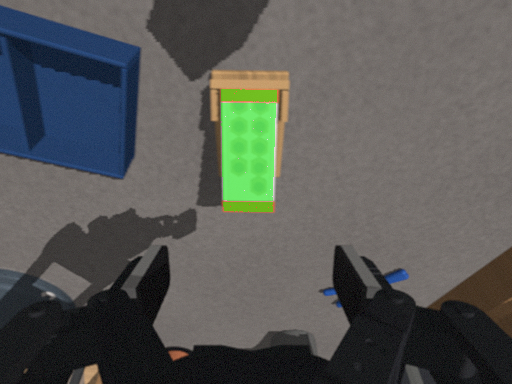

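Overlay fits the shaker exactly (222–277, 90–212), nuts visible, axes agree with the tool; cup shows the driver in. Approach and grip.

```bash
python3 -m crank '[{"dp":[0.4,0.27,0],"angular":[0,0,0]},{"dp":[0.4,0.27,0],"angular":[0,0,0]},{"dp":[-0.305,-0.1,-0.69],"angular":[0,0,0]},{"dp":[-0.305,-0.1,-0.69],"angular":[0,0,0]},{"dp":[-0.305,-0.1,-0.69],"angular":[0,0,0]},{"dp":[-0.305,-0.1,-0.69],"angular":[0,0,0]},{"dp":[-0.305,-0.1,-0.69],"angular":[0,0,0]},{"dp":[-0.305,-0.1,-0.69],"angular":[0,0,0]},{"dp":[-0.305,-0.1,-0.69],"angular":[0,0,0]},{"dp":[0,0,0],"angular":[0,0,0]},{"dp":[0,0,0],"angular":[0,0,0]}]' 0.1
python3 - <<'E'
from h import *
s=np.mean([sense()['tcp_pos'] for _ in range(5)],0); print(((np.array([.494,-.3027,.045])-s)/.03).round(3))
E
```

```text
t: 11.7
tcp_pos: [0.5142, -0.2893, 0.0883]
tool_rot: [0.964, 0.159, -0.213, 0.032]
force: [-0.2, 0.2, -0.2]
finger_gap: 0.906
gripper_force: 0.0
[-0.674 -0.448 -1.443]
```

```bash
python3 -m crank '[{"dp":[-0.15,-0.14,-0.36],"angular":[0,0,0]},{"dp":[-0.16,-0.12,-0.36],"angular":[0,0,0]},{"dp":[-0.16,-0.1,-0.36],"angular":[0,0,0]},{"dp":[-0.16,-0.05,-0.36],"angular":[0,0,0]},{"dp":[0,0,0],"angular":[0,0,0]}]' 0.1
python3 - <<'E'
from h import *
d,T=snap('wrist'); cv2.imwrite('pics/w3.png',d['image'])
s=sense(); print(s['tcp_pos'].round(4),s['force'].round(1))
im=d['image']; P=cloud(d,T)
M=R.from_quat(s['tool_rot']).as_matrix(); L=(P-s['tcp_pos'])@M   # tool coords
hsv=cv2.cvtColor(im,cv2.COLOR_BGR2HSV).astype(int);H,S,V=hsv[...,0],hsv[...,1],hsv[...,2]
m=(((S<50)&(V>150))|((H>3)&(H<13)&(S>170)&(V>170)))&(abs(L[...,2]+.012)<.012)&(abs(L[...,1])<.034)&(abs(L[...,0])<.09)
print(m.sum(),np.percentile(L[m],[1,50,99],0).round(4).tolist())
E
```

```text
t: 12.2
tcp_pos: [0.4924, -0.3023, 0.0433]
tool_rot: [0.963, 0.158, -0.214, 0.03]
force: [0.3, 0.1, -0.6]
finger_gap: 0.9
gripper_force: 0.0
[ 0.4932 -0.3026  0.0441] [-0.2 -0.9  0.2]
24462 [[-0.0245, -0.0252, -0.0176], [0.0235, 0.0002, -0.0161], [0.059, 0.0255, -0.0147]]
```

Centred within 1 mm across. Grip and lift.

```bash
python3 -m crank '[{"dp":[0,0,0],"angular":[0,0,0]},{"dp":[0,0,0],"angular":[0,0,0]},{"dp":[0,0,0],"angular":[0,0,0]},{"dp":[0,0,0],"angular":[0,0,0]},{"dp":[0,0,0],"angular":[0,0,0]}]' 1 80
python3 -m crank '[{"dp":[0.05,0,0.2],"angular":[0,0,0]},{"dp":[0.1,0,0.4],"angular":[0,0,0]},{"dp":[0,0,0.8],"angular":[0,0,0]},{"dp":[0,0,0.9],"angular":[0,0,0]},{"dp":[0,0,0.9],"angular":[0,0,0]},{"dp":[0,0,0.9],"angular":[0,0,0]},{"dp":[0,0,0.9],"angular":[0,0,0]},{"dp":[0,0,0.8],"angular":[0,0,0]}]'
python3 - <<'E'
from h import *
d,T=snap('side'); s=sense(); print(s['q'].round(3)); cv2.imwrite('pics/s4.png',d['image'][180:384,100:372])
E
```

```text
t: 12.75
tcp_pos: [0.4949, -0.3028, 0.0459]
tool_rot: [0.964, 0.158, -0.212, 0.032]
force: [0.5, 1.8, 4.1]
finger_gap: 0.595
gripper_force: 84.4
t: 13.55
tcp_pos: [0.4991, -0.3027, 0.2209]
tool_rot: [0.964, 0.158, -0.212, 0.032]
force: [0.1, -0.1, -4.1]
finger_gap: 0.594
gripper_force: 83.7
[-0.579  0.636  1.367 -0.337  1.423  0.766]
```

View pics/s4.png

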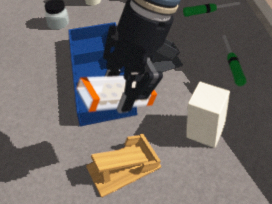

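Shaker held firmly, mouth up, stand empty. Bring it nearly level, then swing the mouth to face away (+x) while moving over bay 0.

```bash
python3 -m crank '[{"dp":[0,0,0],"angular":[1.8,-5.4,0]},{"dp":[0,0,0],"angular":[1.8,-5.4,0]},{"dp":[0,0,0],"angular":[1.8,-5.4,0]}]' && python3 -m crank '[{"dp":[-0.18,0.29,-0.05],"angular":[0,0,4]},{"dp":[-0.18,0.29,-0.05],"angular":[0,0,8.3]},{"dp":[-0.18,0.29,-0.05],"angular":[0,0,8.4]},{"dp":[-0.18,0.29,-0.05],"angular":[0,0,8.4]},{"dp":[-0.18,0.29,-0.05],"angular":[0,0,8.4]},{"dp":[-0.18,0.29,-0.05],"angular":[0,0,8.4]},{"dp":[-0.18,0.29,-0.05],"angular":[0,0,8.4]},{"dp":[-0.18,0.29,-0.05],"angular":[0,0,8.4]},{"dp":[-0.18,0.29,-0.05],"angular":[0,0,8.4]},{"dp":[-0.18,0.29,-0.05],"angular":[0,0,8.4]},{"dp":[-0.18,0.29,-0.05],"angular":[0,0,8.4]},{"dp":[-0.18,0.29,-0.05],"angular":[0,0,8.4]},{"dp":[-0.18,0.29,-0.05],"angular":[0,0,8.4]},{"dp":[-0.18,0.29,-0.05],"angular":[0,0,8.4]},{"dp":[-0.18,0.29,-0.05],"angular":[0,0,8.4]},{"dp":[-0.18,0.29,-0.05],"angular":[0,0,8.4]},{"dp":[-0.18,0.29,-0.05],"angular":[0,0,8.4]},{"dp":[-0.18,0.29,-0.05],"angular":[0,0,8.4]},{"dp":[-0.18,0.29,-0.05],"angular":[0,0,8.4]},{"dp":[-0.18,0.29,-0.05],"angular":[0,0,8.4]}]'
python3 - <<'E'
from h import *
s=sense(); M=R.from_quat(s['tool_rot']).as_matrix(); print(s['q'].round(2),s['tcp_pos'].round(4),M.round(3).tolist())
E
```

```text
t: 13.9
tcp_pos: [0.4991, -0.3023, 0.219]
tool_rot: [0.985, 0.162, -0.065, 0.008]
force: [0.5, -0.1, -2.7]
finger_gap: 0.598
gripper_force: 83.9
t: 15.9
tcp_pos: [0.3902, -0.1282, 0.1891]
tool_rot: [-0.022, 0.997, -0.001, 0.067]
force: [-0.6, 0.0, -3.8]
finger_gap: 0.596
gripper_force: 83.8
[-0.65  0.31  2.09  0.14  0.63 -2.37] [ 0.3902 -0.1282  0.1891] [[-0.99, -0.045, 0.134], [-0.045, 0.999, 0.001], [-0.134, -0.005, -0.991]]
```

```bash
cat > cnt.py <<'E'
from h import *
import sys
c0=np.array([.473,-.032]); a=np.radians(2.3); ex=np.array([np.cos(a),np.sin(a)]); ey=np.array([-np.sin(a),np.cos(a)])
tot=[]
for n in('top','side'):
    d,T=snap(n); P=cloud(d,T); im=d['image']; hsv=cv2.cvtColor(im,cv2.COLOR_BGR2HSV).astype(int);H,S,V=hsv[...,0],hsv[...,1],hsv[...,2]
    x=(P[...,:2]-c0)@ex; y=(P[...,:2]-c0)@ey; z=P[...,2]
    brass=(H>12)&(H<35)&(S>60)&(V>50)
    inn=(abs(x)<.062)&(abs(y)<.145)
    o=[]
    for k in(-1,0,1):
        m=inn&(abs(y-.096*k)<.046)&(z>.006)&(z<.04)
        b=m&brass; g=set(map(tuple,np.floor(np.c_[x[b],y[b]]/.003).astype(int)))
        vis=inn&(abs(y-.096*k)<.046)&(z<.04)
        o.append((int(b.sum()),round(len(g)*9/250,1),int(vis.sum())))
    print(n,o); cv2.imwrite(f'pics/c_{n}_{sys.argv[1]}.png',im)
s=sense(); print(s['t'],s['tcp_pos'].round(3),'mouth up',np.degrees(np.arcsin(-R.from_quat(s['tool_rot']).as_matrix()[2,0])).round(1) ,s['force'].round(1))
E
python3 -m crank '[{"dp":[0,0,-0.5],"angular":[-0.2,5,0]},{"dp":[0,0,-0.8],"angular":[-0.2,5,0]},{"dp":[0,0,-0.8],"angular":[-0.2,5,0]},{"dp":[0,0,0],"angular":[-0.2,5,0]},{"dp":[0,0,0],"angular":[-0.2,5,0]},{"dp":[0,0,0],"angular":[-0.2,5,0]},{"dp":[0,0,0],"angular":[0,0,0]},{"dp":[0,0,0],"angular":[0,0,0]}]'; python3 cnt.py a
```

```text
t: 16.7
tcp_pos: [0.3911, -0.1286, 0.1258]
tool_rot: [-0.02, 0.981, -0.006, -0.192]
force: [-0.8, 0.5, -2.8]
finger_gap: 0.592
gripper_force: 84.8
top [(0, 0.0, 522), (0, 0.0, 995), (0, 0.0, 1162)]
side [(0, 0.0, 1456), (0, 0.0, 884), (0, 0.0, 664)]
16.8 [ 0.39  -0.129  0.126] mouth up -22.3 [ 0.4 -0.2 -3. ]
```

```bash
python3 -m crank '[{"dp":[0,0,0],"angular":[-0.1,2,0]},{"dp":[0,0,0],"angular":[-0.1,2,0]},{"dp":[0,0,0],"angular":[0,0,0]},{"dp":[0,0,0],"angular":[0,0,0]}]' >/dev/null; python3 cnt.py b;  python3 -m crank '[{"dp":[0,0,0],"angular":[-0.1,2,0]},{"dp":[0,0,0],"angular":[-0.1,1,0]},{"dp":[0,0,0],"angular":[0,0,0]},{"dp":[0,0,0],"angular":[0,0,0]}]' >/dev/null; python3 cnt.py c
```

```text
top [(0, 0.0, 414), (0, 0.0, 680), (0, 0.0, 904)]
side [(0, 0.0, 1450), (0, 0.0, 896), (0, 0.0, 572)]
17.3 [ 0.39  -0.129  0.126] mouth up -26.3 [ 0.   0.4 -3.3]
top [(0, 0.0, 286), (0, 0.0, 432), (0, 0.0, 641)]
side [(9, 0.2, 1372), (0, 0.0, 894), (0, 0.0, 510)]
17.8 [ 0.391 -0.129  0.126] mouth up -29.3 [ 0.2 -0.4 -3.7]
```

```bash
python3 -m crank '[{"dp":[0,0,0],"angular":[0,0,0]},{"dp":[0,0,0],"angular":[0,0,0]}]' >/dev/null; python3 cnt.py d
```

```text
top [(19, 0.6, 290), (0, 0.0, 427), (0, 0.0, 639)]
side [(237, 4.5, 1404), (0, 0.0, 870), (0, 0.0, 495)]
18.1 [ 0.391 -0.129  0.126] mouth up -29.3 [-0.1  0.1 -1.9]
```

```bash
python3 -m crank '[{"dp":[0,0,0],"angular":[0.3,-8.5,0]},{"dp":[0,0,0],"angular":[0.3,-8.5,0]},{"dp":[0,0,0],"angular":[0.3,-8.5,0]},{"dp":[0,0,0],"angular":[0.1,-3,0]},{"dp":[0,0,0],"angular":[0,0,0]},{"dp":[0,0,0],"angular":[0,0,0]}]'; python3 cnt.py e
python3 - <<'E'
import cv2,numpy as np
a=cv2.imread('pics/c_side_e.png')[190:310,150:250]; b=cv2.imread('pics/c_top_e.png')[200:280,225:350]; c=cv2.imread('pics/c_side_d.png')[190:310,150:250]
f=lambda i,h:cv2.resize(i,(int(i.shape[1]*h/i.shape[0]),h),interpolation=3)
cv2.imwrite('pics/m1.png',np.hstack([f(c,290),f(a,290)]))
m=np.hstack([f(a,300),f(b,300)]); print(m.shape); cv2.imwrite('pics/m1.png',m[:, :800])
E
```

```text
t: 18.7
tcp_pos: [0.3913, -0.1292, 0.1265]
tool_rot: [-0.018, 1.0, -0.005, -0.007]
force: [0.7, -0.4, -2.0]
finger_gap: 0.596
gripper_force: 85.1
top [(211, 7.3, 965), (0, 0.0, 1270), (0, 0.0, 1302)]
side [(426, 8.2, 1512), (0, 0.0, 850), (0, 0.0, 862)]
18.8 [ 0.392 -0.129  0.126] mouth up -0.7 [ 0.5 -0.7 -1.6]
(300, 718, 3)
```

View pics/m1.png

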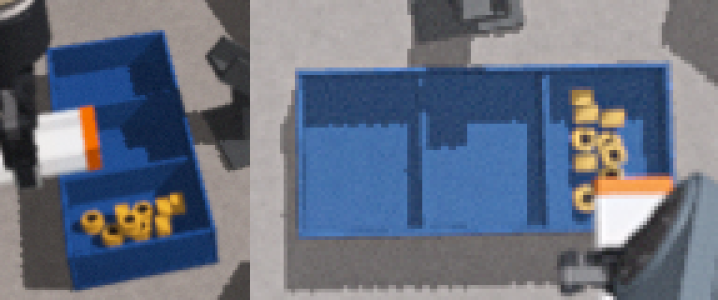

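Left crop (side) and right crop (top): 8–9 nuts already in bay 0 – they came in one slide. I'll empty any remainder over bay 1, return the shaker, then move nuts by hand to the other bays.

```bash
python3 -m crank '[{"dp":[0,0.5,0.1],"angular":[0,0,0]},{"dp":[0,0.8,0.1],"angular":[0,0,0]},{"dp":[0,0.8,0],"angular":[-0.3,7,0]},{"dp":[0,0.8,0],"angular":[-0.3,8,0]},{"dp":[-0.1,0.3,0],"angular":[-0.3,8,0]},{"dp":[0,0,0],"angular":[-0.3,8,0]},{"dp":[0,0,0],"angular":[-0.3,7,0]},{"dp":[0,0,0],"angular":[0,4,0]},{"dp":[0,0,0],"angular":[0,0,0]},{"dp":[0,0,0],"angular":[0,0,0]},{"dp":[0,0,0],"angular":[0,0,0]},{"dp":[0,0,0],"angular":[0,0,0]}]'; python3 cnt.py f
```

```text
t: 20.0
tcp_pos: [0.3876, -0.0328, 0.1328]
tool_rot: [-0.019, 0.931, -0.011, -0.364]
force: [-0.5, -0.2, -2.2]
finger_gap: 0.595
gripper_force: 85.2
top [(0, 0.0, 88), (0, 0.0, 0), (0, 0.0, 187)]
side [(423, 8.5, 1512), (0, 0.0, 1172), (0, 0.0, 636)]
20.1 [ 0.388 -0.033  0.133] mouth up -42.7 [-0.7 -0.5 -1.1]
```

```bash
python3 -m crank '[{"dp":[0,0,0.5],"angular":[0.3,-8.45,0]},{"dp":[0,0,0.5],"angular":[0.3,-8.45,0]},{"dp":[0,0,0.5],"angular":[0.3,-8.45,0]},{"dp":[0,0,0.5],"angular":[0.3,-8.45,0]},{"dp":[0,0,0.5],"angular":[0.3,-8.45,0]},{"dp":[0,0,0.5],"angular":[0.3,-8.45,0]}]' >/dev/null && python3 -m crank '[{"dp":[0.18,-0.45,0],"angular":[0,0,-4]},{"dp":[0.19,-0.45,0],"angular":[0,0,-8.3]},{"dp":[0.19,-0.45,0],"angular":[0,0,-8.4]},{"dp":[0.19,-0.45,0],"angular":[0,0,-8.4]},{"dp":[0.19,-0.45,0],"angular":[0,0,-8.4]},{"dp":[0.19,-0.45,0],"angular":[0,0,-8.4]},{"dp":[0.19,-0.45,0],"angular":[0,0,-8.4]},{"dp":[0.19,-0.45,0],"angular":[0,0,-8.4]},{"dp":[0.19,-0.45,0],"angular":[0,0,-8.4]},{"dp":[0.19,-0.45,0],"angular":[0,0,-8.4]},{"dp":[0.19,-0.45,0],"angular":[0,0,-8.4]},{"dp":[0.19,-0.45,0],"angular":[0,0,-8.4]},{"dp":[0.19,-0.45,0],"angular":[0,0,-8.4]},{"dp":[0.19,-0.45,0],"angular":[0,0,-8.4]},{"dp":[0.19,-0.45,0],"angular":[0,0,-8.4]},{"dp":[0.19,-0.45,0],"angular":[0,0,-8.4]},{"dp":[0.19,-0.45,0],"angular":[0,0,-8.4]},{"dp":[0.19,-0.45,0],"angular":[0,0,-8.4]},{"dp":[0.19,-0.45,0],"angular":[0,0,-8.4]},{"dp":[0.19,-0.45,0],"angular":[0,0,-8.4]}]'
cat > ret.py <<'E'
from h import *
p0=np.array([.4949,-.3028,.0459]); r0=R.from_quat([.964,.158,-.212,.032])
s=sense(); print('dp units',((p0-s['tcp_pos'])/.03).round(2),'rotvec deg',np.degrees((r0*R.from_quat(s['tool_rot']).inv()).as_rotvec()).round(1),s['t'])
E
python3 ret.py
```

```text
t: 22.7
tcp_pos: [0.5009, -0.3027, 0.2223]
tool_rot: [0.985, 0.158, -0.07, 0.005]
force: [0.6, 0.1, -1.1]
finger_gap: 0.595
gripper_force: 85.1
dp units [-0.2  -0.   -5.88] rotvec deg [-5.6 15.8  0.5] 22.7
```

```bash
python3 -m crank '[{"dp":[0.2,0.09,-0.8],"angular":[-1.9,5.3,0.2]},{"dp":[0.2,0.09,-0.9],"angular":[-1.9,5.3,0.2]},{"dp":[0.2,0.09,-1],"angular":[-1.9,5.3,0.1]},{"dp":[0,0,-0.9],"angular":[0,0,0]},{"dp":[0,0,-0.45],"angular":[0,0,0]},{"dp":[0,0,0],"angular":[0,0,0]}]'; python3 ret.py
```

```text
t: 23.3
tcp_pos: [0.5178, -0.2938, 0.099]
tool_rot: [0.963, 0.162, -0.214, 0.031]
force: [-0.7, 0.7, -2.5]
finger_gap: 0.593
gripper_force: 85.2
dp units [-0.76 -0.3  -1.77] rotvec deg [-0.2 -0.3 -0.4] 23.3
```

```bash
python3 -m crank '[{"dp":[-0.17,-0.06,-0.38],"angular":[0,0,0]},{"dp":[-0.17,-0.06,-0.38],"angular":[0,0,0]},{"dp":[-0.17,-0.06,-0.38],"angular":[0,0,0]},{"dp":[-0.15,-0.05,-0.32],"angular":[0,0,0]},{"dp":[-0.1,-0.04,-0.22],"angular":[0,0,0]},{"dp":[0,0,0],"angular":[0,0,0]}]'; python3 ret.py
```

```text
t: 23.9
tcp_pos: [0.4956, -0.3026, 0.0492]
tool_rot: [0.963, 0.161, -0.213, 0.032]
force: [-0.3, 0.8, -1.1]
finger_gap: 0.596
gripper_force: 85.2
dp units [-0.02 -0.01 -0.11] rotvec deg [-0.1 -0.2 -0.4] 23.9
```

```bash
python3 -m crank '[{"dp":[-0.02,0,-0.06],"angular":[0,0,0]},{"dp":[-0.01,0,-0.06],"angular":[0,0,0]},{"dp":[0,0,0],"angular":[0,0,0]}]'; python3 ret.py
```

```text
t: 24.2
tcp_pos: [0.4956, -0.3032, 0.0473]
tool_rot: [0.963, 0.161, -0.213, 0.033]
force: [-3.0, -1.6, 0.7]
finger_gap: 0.594
gripper_force: 85.4
dp units [-0.02  0.01 -0.05] rotvec deg [ 0.1 -0.1 -0.4] 24.2
```

Contact with the stop; release and retract, then look at the nuts from above.

```bash
python3 -m crank '[{"dp":[0,0,0],"angular":[0,0,0]},{"dp":[0,0,0],"angular":[0,0,0]},{"dp":[0,0,0],"angular":[0,0,0]},{"dp":[0.15,0.05,0.4],"angular":[0,0,0]},{"dp":[0.3,0.1,0.7],"angular":[0,0,0]},{"dp":[0.4,0.13,0.9],"angular":[0,0,0]},{"dp":[0.3,0.1,0.9],"angular":[0,0,0]}]' 0.15 && python3 -m crank '[{"dp":[-0.1,0.5,0.8],"angular":[2.4,-7.1,0]},{"dp":[-0.3,0.9,0.8],"angular":[2.4,-7.1,0]},{"dp":[-0.3,0.9,0.7],"angular":[2.4,-7.1,0]},{"dp":[-0.35,0.9,0.3],"angular":[0.8,-2.4,0]},{"dp":[-0.35,0.9,0],"angular":[0,0,-5]},{"dp":[-0.35,0.9,0],"angular":[0,0,-5]},{"dp":[0,0.5,0],"angular":[0,0,-5]}]' 0.5
python3 - <<'E'
from h import *
d,T=snap('wrist'); s=sense(); print(s['t'],s['q'].round(2),s['tcp_pos'].round(4),s['tool_rot'].round(3))
P=cloud(d,T); np.savez('n1',P=P,im=d['image'],T=T); cv2.imwrite('pics/n1.png',d['image'])
hsv=cv2.cvtColor(d['image'],cv2.COLOR_BGR2HSV).astype(int);H,S,V=hsv[...,0],hsv[...,1],hsv[...,2]
b=(H>12)&(H<35)&(S>90)&(V>60)&(np.linalg.norm(P[...,:2]-[.477,-.128],axis=-1)<.08); vv,uu=np.nonzero(b); print(b.sum(),uu.min(),uu.max(),vv.min(),vv.max())
d2,T2=snap('side'); P2=cloud(d2,T2); n=np.array([.40,.13,.907]); c=np.array([.495,-.3023,.048]); 
W=((P2-c)@n); m=(np.linalg.norm(P2-c,axis=-1)<.07)&(abs(W-.012)<.006); print('shaker top mean',P2[m].mean(0).round(4),m.sum())
E
```

```text
t: 24.9
tcp_pos: [0.5315, -0.291, 0.1353]
tool_rot: [0.963, 0.162, -0.212, 0.033]
force: [-0.3, 0.1, -0.2]
finger_gap: 0.847
gripper_force: 0.0
t: 25.6
tcp_pos: [0.4762, -0.124, 0.2129]
tool_rot: [0.999, 0.034, 0.001, -0.002]
force: [-0.1, 0.3, 1.6]
finger_gap: 0.499
gripper_force: 0.0
25.65 [-0.48  0.4   1.8   0.01  0.94  1.02] [ 0.4766 -0.1226  0.2128] [ 0.999  0.034  0.001 -0.002]
1877 232 273 129 218
shaker top mean [ 0.4984 -0.3071  0.0616] 1370
```

```bash
cat > orth.py <<'E'
from h import *
def orth(n='n1',zp=.015):
    pass
z=np.load('n1.npz'); P=z['P'];im=z['im'];T=z['T']
from station import vision
d=vision.snapshot('wrist'); K=np.array(d['mtx']);D=np.array(d['dist'])
k=3.7; W,Hh=388,500
jj,ii=np.meshgrid(np.arange(W),np.arange(Hh))
X=.545-ii/k/1000; Y=-.075-jj/k/1000
Q=np.stack([X,Y,np.full_like(X,.017)],-1).reshape(-1,3); C=(Q-T[:3,3])@T[:3,:3]
uv=cv2.projectPoints(C,np.zeros(3),np.zeros(3),K,D)[0].reshape(Hh,W,2).astype(np.float32)
o=cv2.remap(im,uv[...,0],uv[...,1],cv2.INTER_CUBIC)
h=cv2.remap(P[...,2].astype(np.float32),uv[...,0],uv[...,1],cv2.INTER_NEAREST)
hm=cv2.applyColorMap(np.clip(np.nan_to_num(h)/.05*255,0,255).astype(np.uint8),cv2.COLORMAP_JET)
for q in(o,hm):
    for x in range(420,545,20): v=int((545-x)*k); cv2.line(q,(0,v),(W,v),(255,255,255),1); cv2.putText(q,str(x),(0,v-2),0,.35,(255,255,255),1)
    for y in range(80,180,20): u=int((y-75)*k); cv2.line(q,(u,0),(u,Hh),(255,255,255),1); cv2.putText(q,'-'+str(y),(u+1,10),0,.35,(255,255,255),1)
cv2.imwrite('pics/orth.png',np.hstack([o,hm]))
E
python3 orth.py
```

```text
(no output)
```

View pics/orth.png

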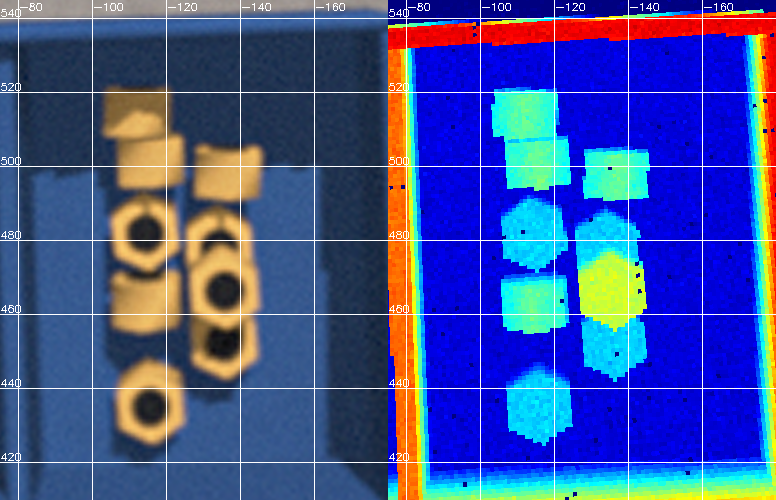

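Ortho view shows all nine nuts in bay 0: I (.435,-.115), F on top (.467,-.136), G (.452,-.137), H standing (.463,-.114), five others. I'll move I→bay1, F→bay2, G→bay1, H→bay2.

```bash
python3 -m crank '[{"dp":[-0.5,0.08,-0.9],"angular":[0,0,0]},{"dp":[-0.5,0.08,-1],"angular":[0,0,0]},{"dp":[-0.52,0.09,-1],"angular":[0,0,0]},{"dp":[0,0,-1],"angular":[0,0,0]},{"dp":[0,0,-1],"angular":[0,0,0]},{"dp":[0,0,-0.7],"angular":[0,0,0]},{"dp":[0,0,-0.4],"angular":[0,0,0]},{"dp":[0,0,-0.15],"angular":[0,0,0]},{"dp":[0,0,0],"angular":[0,0,0]}]' 0.65 40
python3 - <<'E'
from h import *
print(np.array([sense()['tcp_pos'] for _ in range(3)]).round(4).tolist())
E
```

```text
t: 26.65
tcp_pos: [0.4334, -0.1205, 0.027]
tool_rot: [0.999, 0.036, 0.002, -0.001]
force: [0.4, 0.7, 0.1]
finger_gap: 0.356
gripper_force: 0.1
[[0.4334, -0.1205, 0.027], [0.4334, -0.1205, 0.027], [0.4334, -0.1205, 0.027]]
```

```bash
python3 -m crank '[{"dp":[0,0,0],"angular":[0,0,0]},{"dp":[0,0,0],"angular":[0,0,0]},{"dp":[0,0,0],"angular":[0,0,0]},{"dp":[0,0,0.5],"angular":[0,0,0]},{"dp":[0,0,0.9],"angular":[0,0,0]},{"dp":[0,0,0.6],"angular":[0,0,0]}]' 1 40
```

```text
t: 27.25
tcp_pos: [0.4324, -0.1188, 0.088]
tool_rot: [0.999, 0.036, 0.001, -0.001]
force: [1.0, -0.5, -0.7]
finger_gap: 0.2
gripper_force: 39.1
```

```bash
python3 -m crank '[{"dp":[0.3,0.9,0],"angular":[0,0,0]},{"dp":[0.4,1,0],"angular":[0,0,0]},{"dp":[0.3,0.8,-0.4],"angular":[0,0,0]},{"dp":[0,0.3,-0.4],"angular":[0,0,0]},{"dp":[0,0,0],"angular":[0,0,0]}]' && python3 -m crank '[{"dp":[0,0,0],"angular":[0,0,0]},{"dp":[0,0,0],"angular":[0,0,0]},{"dp":[0,-0.3,0.8],"angular":[0,0,0]},{"dp":[0,-1,0],"angular":[0,0,0]},{"dp":[0.1,-1,0],"angular":[0,0,0]},{"dp":[0.1,-0.9,0],"angular":[0,0,0]},{"dp":[0,-0.37,-0.6],"angular":[0,0,0]},{"dp":[0,0,-0.7],"angular":[0,0,0]},{"dp":[0,0,-0.3],"angular":[0,0,0]},{"dp":[0,0,0],"angular":[0,0,0]}]' 0.65; python3 cnt.py g
```

```text
t: 27.75
tcp_pos: [0.4613, -0.0272, 0.0622]
tool_rot: [0.999, 0.037, -0.0, -0.002]
force: [-0.2, 0.5, 0.5]
finger_gap: 0.198
gripper_force: 39.1
t: 28.75
tcp_pos: [0.469, -0.1377, 0.0401]
tool_rot: [0.999, 0.035, 0.002, -0.0]
force: [-1.0, -1.2, 9.6]
finger_gap: 0.35
gripper_force: 4.4
top [(0, 0.0, 0), (2, 0.1, 537), (0, 0.0, 1314)]
side [(199, 3.8, 1146), (0, 0.0, 514), (0, 0.0, 170)]
28.85 [ 0.469 -0.137  0.04 ] mouth up -0.3 [-1.2 -1.4  6.4]
```

```bash
python3 -m crank '[{"dp":[0,0,0.12],"angular":[0,0,0]},{"dp":[0,0,0],"angular":[0,0,0]},{"dp":[0,0,0],"angular":[0,0,0]},{"dp":[0,0,0],"angular":[0,0,0]},{"dp":[0,0,0.4],"angular":[0,0,0]},{"dp":[0,0,0.7],"angular":[0,0,0]},{"dp":[0,0,0.5],"angular":[0,0,0]}]' 1 40
```

```text
t: 29.55
tcp_pos: [0.4684, -0.1359, 0.092]
tool_rot: [0.999, 0.036, 0.002, -0.001]
force: [1.2, 0.4, -0.1]
finger_gap: 0.193
gripper_force: 39.0
```

```bash
python3 -m crank '[{"dp":[0,0.9,0],"angular":[0,0,0]},{"dp":[0,1,0],"angular":[0,0,0]},{"dp":[0,1,0],"angular":[0,0,0]},{"dp":[0,1,0],"angular":[0,0,0]},{"dp":[0,1,0],"angular":[0,0,0]},{"dp":[0,1,-0.4],"angular":[0,0,0]},{"dp":[0,0.7,-0.6],"angular":[0,0,0]},{"dp":[0,0,0],"angular":[0,0,0]}]' && python3 -m crank '[{"dp":[0,0,0],"angular":[0,0,0]},{"dp":[0,0,0],"angular":[0,0,0]},{"dp":[0,-0.3,0.9],"angular":[0,0,0]},{"dp":[0,-1,1],"angular":[0,0,0]},{"dp":[0,-1,1],"angular":[0,0,0]},{"dp":[0,-1,1],"angular":[0,0,0]},{"dp":[0,-1,0.5],"angular":[0,0,0]},{"dp":[0,-1,0],"angular":[0,0,0]},{"dp":[0,-0.9,0],"angular":[0,0,0]},{"dp":[0,0,0],"angular":[0,0,0]}]' 0.5
cat > asc.py <<'E'
from h import *
d,T=snap('wrist'); s=sense(); print(s['t'],s['tcp_pos'].round(4)); P=cloud(d,T).reshape(-1,3)
x0,x1,y0,y1=.41,.535,-.17,-.08; st=.004
g={}
for x,y,z in P[(P[:,0]>x0)&(P[:,0]<x1)&(P[:,1]>y0)&(P[:,1]<y1)&(P[:,2]<.1)]:
    g.setdefault((int((x1-x)/st),int((y1-y)/st)),[]).append(z)
ny=int((y1-y0)/st)+1
print('y(-mm):',' '.join('%3d'%(-(y1-(j+.5)*st)*1000) for j in range(ny)))
for i in range(int((x1-x0)/st)+1): print('x%4d   '%((x1-(i+.5)*st)*1000),' '.join('%3d'%(np.median(g[i,j])*1000) if (i,j) in g and np.median(g[i,j])>.009 else '  .' if (i,j) in g else '  ?' for j in range(ny)))
E
python3 asc.py; python3 cnt.py h
```

```text
t: 30.35
tcp_pos: [0.4667, 0.0643, 0.06]
tool_rot: [0.999, 0.037, -0.0, -0.002]
force: [-0.5, 0.0, 0.3]
finger_gap: 0.186
gripper_force: 39.1
t: 31.35
tcp_pos: [0.4691, -0.1286, 0.1942]
tool_rot: [0.999, 0.033, 0.003, 0.0]
force: [-0.6, 0.3, 0.3]
finger_gap: 0.5
gripper_force: 0.0
31.4 [ 0.4684 -0.1265  0.1937]
y(-mm):  82  86  90  94  98 102 106 110 114 118 122 126 130 134 138 142 146 150 154 158 162 166 169
x 533     31  24   .   .   .   .   .   .   .   .   .   .   .   .   .   .   .   .   .   .   .   .   .
x 529     19   .   .   .   .   .   .   .   .   .   .   .   .   .   .   .   .   .   .   .   .   .   .
x 525     20   .   .   .   .   .   .   .   .   .   .   .   .   .   .   .   .   .   .   .   .   .   .
x 521     24   .   .   .   .   .   .  10   .   .   .   .   .   .   .   .   .   .   .   .   .   .   .
x 517     20   .   .   .   .   .  20  22  22  21   .   .   .   .   .   .   .   .   .   .   .   .   .
x 513     25   .   .   .   .   .  20  23  22  20   .   .   .   .   .   .   .   .   .   .   .   .   .
x 509     26   .   .   .   .   .  20  22  22  20   .   .   .   .   .   .   .   . 
[... 2012 characters left out ...]
  .   .   .   .   .   .   .
x 425     38  15   .   .   .   .   .   .   .   .   .   .   .   .   .   .   .   .   .   .   .   .   .
x 421     38  22   .   .   .   .   .   .   .   .   .   .   .   .   .   .   .   .   .   .   .   .   .
x 417     38  23   .   .   .   .   .   .  20  20  17  25  24  23  23  24  24  24  25  25  26  26  27
x 413     39  24  24  28  29  28  29  30  29  31  37  42  43  44  44  44  44  44  44  44  44  44  44
x 409      ?   ?  44  44  44  44  43  44  43  43  44   ?   ?  42   ?   ?   ?   ?   ?   ?   ?   ?   ?
top [(105, 3.6, 811), (28, 0.9, 1265), (26, 0.9, 1294)]
side [(356, 7.4, 1509), (49, 1.0, 1189), (0, 0.0, 627)]
31.5 [ 0.468 -0.124  0.193] mouth up -0.2 [0.9 0.7 0.7]
```

```bash
python3 -m crank '[{"dp":[-0.4,-0.2,-0.8],"angular":[0,0,0]},{"dp":[-0.37,-0.2,-1],"angular":[0,0,0]},{"dp":[0,0,-1],"angular":[0,0,0]},{"dp":[0,0,-1],"angular":[0,0,0]},{"dp":[0,0,-0.9],"angular":[0,0,0]},{"dp":[0,0,-0.6],"angular":[0,0,0]},{"dp":[0,0,-0.25],"angular":[0,0,0]},{"dp":[0,0,0],"angular":[0,0,0]}]' 0.68 40 && python3 -m crank '[{"dp":[0,0,0],"angular":[0,0,0]},{"dp":[0,0,0],"angular":[0,0,0]},{"dp":[0,0,0],"angular":[0,0,0]},{"dp":[0,0,0.5],"angular":[0,0,0]},{"dp":[0,0,0.9],"angular":[0,0,0]},{"dp":[0,0,0.6],"angular":[0,0,0]}]' 1 40
```

```text
t: 32.3
tcp_pos: [0.4448, -0.135, 0.0257]
tool_rot: [0.999, 0.036, 0.001, -0.002]
force: [-0.0, 0.9, -0.2]
finger_gap: 0.32
gripper_force: 0.0
t: 32.9
tcp_pos: [0.4456, -0.1362, 0.0879]
tool_rot: [0.999, 0.035, 0.002, -0.001]
force: [0.6, 0.4, -0.4]
finger_gap: 0.188
gripper_force: 39.1
```

```bash
python3 -m crank '[{"dp":[0.4,0.9,0],"angular":[0,0,0]},{"dp":[0.4,1,0],"angular":[0,0,0]},{"dp":[0.4,1,-0.3],"angular":[0,0,0]},{"dp":[0.3,0.6,-0.5],"angular":[0,0,0]},{"dp":[0,0,0],"angular":[0,0,0]}]' && python3 -m crank '[{"dp":[0,0,0],"angular":[0,0,0]},{"dp":[0,0,0],"angular":[0,0,0]},{"dp":[0,-0.2,0.8],"angular":[0,0,0]},{"dp":[-0.3,-0.9,0],"angular":[0,0,0]},{"dp":[-0.4,-0.9,0],"angular":[0,0,0]},{"dp":[-0.3,-0.75,0],"angular":[0,0,0]},{"dp":[0,0,0],"angular":[0,0,0]}]' 0.63
python3 - <<'E'
from h import *
s=sense(); print(((np.array([.460,-.1155,.030])-s['tcp_pos'])/.03).round(2))
E
```

```text
t: 33.4
tcp_pos: [0.4904, -0.0289, 0.0619]
tool_rot: [0.999, 0.037, 0.001, -0.002]
force: [-0.0, -0.6, 0.4]
finger_gap: 0.19
gripper_force: 39.1
t: 34.1
tcp_pos: [0.4596, -0.1169, 0.087]
tool_rot: [0.999, 0.033, 0.002, -0.001]
force: [-0.2, -0.3, 0.4]
finger_gap: 0.372
gripper_force: 0.0
[ 0.01  0.05 -1.9 ]
```

```bash
python3 -m crank '[{"dp":[0,0.03,-0.6],"angular":[0,0,0]},{"dp":[0,0,-0.7],"angular":[0,0,0]},{"dp":[0,0,-0.4],"angular":[0,0,0]},{"dp":[0,0,-0.2],"angular":[0,0,0]},{"dp":[0,0,0],"angular":[0,0,0]}]' && python3 -m crank '[{"dp":[0,0,0],"angular":[0,0,0]},{"dp":[0,0,0],"angular":[0,0,0]},{"dp":[0,0,0],"angular":[0,0,0]},{"dp":[0,0,0.5],"angular":[0,0,0]},{"dp":[0,0,0.9],"angular":[0,0,0]},{"dp":[0,0,0.5],"angular":[0,0,0]}]' 1 40
```

```text
t: 34.6
tcp_pos: [0.4597, -0.113, 0.0316]
tool_rot: [0.999, 0.036, 0.002, -0.001]
force: [-5.8, -3.2, 25.5]
finger_gap: 0.369
gripper_force: 16.1
t: 35.2
tcp_pos: [0.4606, -0.1126, 0.0879]
tool_rot: [0.999, 0.035, 0.002, -0.001]
force: [0.4, -0.5, -0.8]
finger_gap: 0.196
gripper_force: 39.0
```

```bash
python3 -m crank '[{"dp":[0.2,0.9,0],"angular":[0,0,0]},{"dp":[0.3,1,0],"angular":[0,0,0]},{"dp":[0.3,1,0],"angular":[0,0,0]},{"dp":[0.2,1,0],"angular":[0,0,0]},{"dp":[0,1,0],"angular":[0,0,0]},{"dp":[0,0.9,-0.8],"angular":[0,0,0]},{"dp":[0,0.1,0],"angular":[0,0,0]}]' && python3 -m crank '[{"dp":[0,0,0],"angular":[0,0,0]},{"dp":[0,0,0],"angular":[0,0,0]},{"dp":[0,0,0.8],"angular":[0,0,0]},{"dp":[-0.3,0,1],"angular":[0,0,0]},{"dp":[-1,-0.5,1],"angular":[0,0,0]},{"dp":[-1,-0.5,1],"angular":[0,0,0]},{"dp":[-0.5,0,1],"angular":[0,0,0]},{"dp":[0,0,1],"angular":[0,0,0]},{"dp":[0,0,0],"angular":[0,0,0]}]' 0.5; python3 cnt.py i
python3 - <<'E'
from h import *
# gold things anywhere outside tray; neighbours; driver; shaker
for n in('top','side'):
    d,T=snap(n);P=cloud(d,T);hsv=cv2.cvtColor(d['image'],cv2.COLOR_BGR2HSV).astype(int);H,S,V=hsv[...,0],hsv[...,1],hsv[...,2]
    b=((H>12)&(H<35)&(S>60)&(V>50)).astype(np.uint8); k,_,st,ce=cv2.connectedComponentsWithStats(b)
    print(n,[(st[i,4],P[int(ce[i][1]),int(ce[i][0])].round(2).tolist()) for i in range(1,k) if st[i,4]>8])
    m=((H<6)|(H>174))&(S>170)&(V>60)&(np.linalg.norm(P[...,:2]-[.478,.298],axis=-1)<.09); p=P[m]; print('driver',len(p),p.mean(0).round(3),p.max(0).round(3))
    nn=np.array([.40,.13,.907]); c=np.array([.495,-.3023,.048]); m=(np.linalg.norm(P-c,axis=-1)<.08)&(abs((P-c)@nn-.012)<.006)&(S<60)&(V>150); p=P[m];print('shaker',p.mean(0).round(4),np.linalg.svd(p-p.mean(0),full_matrices=False)[2].round(3).tolist(),cv2.minAreaRect(p[:,:2].astype(np.float32)*1000))
    for nm,q in(('oil',[.669,.256]),('bulb',[.674,-.252]),('jar',[.371,.203])):
        m=(np.linalg.norm(P[...,:2]-q,axis=-1)<.06)&(P[...,2]>.03)&(P[...,2]<.15); print(nm,P[m].mean(0).round(3))
z=np.load('side.npz');P=z['P'];S=cv2.cvtColor(z['im'],cv2.COLOR_BGR2HSV).astype(int)
m=(np.linalg.norm(P-c,axis=-1)<.08)&(abs((P-c)@nn-.012)<.006)&(S[...,1]<60)&(S[...,2]>150); p=P[m]; print('orig side shaker',p.mean(0).round(4),cv2.minAreaRect(p[:,:2].astype(np.float32)*1000))
E
```

```text
t: 35.9
tcp_pos: [0.4882, 0.0672, 0.0609]
tool_rot: [0.999, 0.037, -0.001, -0.002]
force: [-0.8, 0.5, 0.1]
finger_gap: 0.193
gripper_force: 39.1
t: 36.8
tcp_pos: [0.4084, 0.0328, 0.2404]
tool_rot: [0.999, 0.034, 0.007, -0.0]
force: [0.6, -0.2, -0.3]
finger_gap: 0.497
gripper_force: 0.0
top [(130, 4.5, 1171), (54, 1.9, 1120), (55, 1.8, 1020)]
side [(247, 5.0, 1503), (105, 2.3, 1202), (79, 1.9, 862)]
36.9 [0.407 0.033 0.237] mouth up -0.4 [ 0.3 -0.1 -0.1]
top [(np.int32(67), [1.18, 1.28, -0.51]), (np.int32(1047), [0.81, 1.27, -0.6]), (np.int32(12), [1.1, 1.27, -0.48]), (np.int32(73), [1.08, 1.28, -0.62]), (np.int32(10), [0.85, 1.27, -0.6]), (np.int32(215), [0.66, 0.26, 0.11]), (np.int32(18), [0.65, 0.25, 0.03]), (np.int32(451), [0.5, -0.27, 0.03]), (np.int32(82), [0.5, -0.12, 0.02]), (np.int32(30), [0.5, -0.03, 0.02]), (np.int32(29), [0.5, 0.07, 0.03]), (np.int32(35), [0.48, -0.11, 0.01]), (np.int32(32), [0.48, -0.13, 0.02]), (np.int32(32), [0.47, 0.07, 0.02]), (np.int32(28), [0.47, -0.03, 0.01]), (np.int32(80), [0.42, -1.04, -0.38]), (np.int32(67), [0.46, -0.32, 0.08]), (np.int32(961)
[... 6030 characters left out ...]
.int32(55), [0.5, -0.04, 0.02]), (np.int32(53), [0.46, -0.03, 0.02]), (np.int32(137), [0.5, -0.12, 0.02]), (np.int32(115), [0.48, -0.12, 0.01]), (np.int32(1370), [0.49, -0.32, 0.01]), (np.int32(116), [0.46, -0.32, 0.08])]
driver 193 [0.502 0.28  0.15 ] [0.521 0.299 0.181]
shaker [ 0.4994 -0.3067  0.0611] [[-0.847, -0.315, 0.428], [-0.336, 0.942, 0.03], [0.412, 0.118, 0.903]] ((494.2108154296875, -305.2801513671875), (99.74578094482422, 54.068885803222656), 18.735973358154297)
oil [0.67  0.248 0.083]
bulb [ 0.673 -0.267  0.089]
jar [0.369 0.19  0.058]
orig side shaker [ 0.4984 -0.305   0.0612] ((493.6253662109375, -303.3750915527344), (99.01744079589844, 56.34463119506836), 16.89509391784668)
```

The nuts are split 5/2/2, the shaker is home, the driver is standing in the cup and the other items haven't moved.

```bash
python3 -c "
from station import order
print(order.sign_off())"
```

```text
the job is handed in; nothing more can be done
None
```

The job is handed in at about 37 s: the driver is in the cup, the shaker is back in its stand, and the nine nuts lie 5/2/2 in the tray – all nine slid into bay 0 in one pour, so I moved four by gripper to the other two bays.

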